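Hang the spare stage ring on the free hook of the carousel

TASK

Put the spare stage ring away on the ring carousel. With the ring still in its cradle, first turn the carousel until the empty hook points at the front mark on the foot; then take the loose ring from its cradle and hang it on that hook, gently pressing it back against the hook's spring keeper and lowering it behind the upturned tip so that it hangs upright and held by the keeper, the hook still facing the mark. Do not push the ring hard against the carousel, do not press hard on the carousel, and leave the other things on the table alone.

Things in the scene. Friction and masses are not known exactly. Their poses are not given: they have to be found in the camera images.
- stand: The carousel's fixed foot: round base 144 mm across, 14 mm tall, and a thin upright post. Origin: on the turning axis, underside of the base; its -x axis is the front. A sleeve on the post carries the head and is clamped anywhere in a span of 40 mm: this height is NOT reported, differs each time and must be felt or seen. The clamp slips above about 40 N pressed down or lifted.
- stand_axis (a point): Point on the turning axis at the work surface. Heights below are from the hook rods' axis, which is 142 to 182 mm above the work surface, depending on the clamp. Hub: 60 mm across, 11 mm below to 11 mm above. Knob on the axis: a black bar 46 mm long, 14 mm thick, from 16 to 38 mm above (flat top at 38), its length along the free hook's direction.
- rotor (a joint): Angle of the turning head (rad, -3.1 to 3.1, positive anticlockwise seen from above). 0 = the free hook points to the front mark. Friction 0.2 N m; stays where left. Five hooks every 72 degrees; four carry rings, one is free. The hung rings' centres are 76.5 mm from the axis; their tops reach 20 mm above the rods.
- front_mark (a point): Middle of the small steel bar (26 x 6 mm) on the base, 54 mm in front of the axis. The free hook: a level rod 9 mm thick going outward from the hub, ending in an upturned tip 9 mm thick and rounded, whose top is 9.5 mm above the rod's axis; the tip's inner face is 80.5 mm, its outer end 89.5 mm from the turning axis.
- keeper (a joint): How far the free hook's spring keeper is pushed in (m, 0 to 0.014). White plate 28 mm wide, 13 mm below to 6 mm above the rod's axis, sliding on the rod; at 0 its outer face is 75.5 mm from the turning axis, 5 mm behind the tip, so an 8 mm ring fits only if it is pushed in. Pushes outward with 1.6 N at 0, 4.4 N at 14 mm, where it stops hard.
- ring_center (a point): Centre of the loose grey ring: 52 mm outside, 8 mm thick, hole 21 mm. Stands on edge in the cradle, centre 30 mm above the work surface. The point's z axis is the ring's axis (level). Grip only its upper 9 mm, so that the fingers stay clear of tip and keeper. Hung: centre 76.5 mm from the turning axis and 6 mm below the rod's axis, held between keeper and tip.
- ring: The loose ring itself, about 45 g; origin at the centre of one flat face, 4 mm from ring_center along the ring's axis. The rings already on the carousel look the same and cannot be taken off.
- cradle: Fixed low plastic block, 30.5 by 70 mm and 18 mm tall, with a pocket 10.5 mm wide, 50 mm long and 15 mm deep in which the loose ring stands. Origin: centre of its underside; its x axis runs along the ring's axis, across the pocket, its y axis along the pocket.
- lens_case: Bystander: objective case, a pale round pot with a screw lid, 36 mm wide, 54 mm tall. Origin: centre of its underside.
- oil_bottle: Bystander: small white bottle with a screw cap, 42 mm wide, 88 mm tall. Origin: centre of its underside.

How it is judged:
By the outcome, as a careful person would: the job done as asked, in the order asked, and still so for the second after the job is handed in, with the robot touching nothing.
It also fails if it takes over 72 s, if anything falls off the work surface, if the arm or the gripper's body presses on something with over 40 N, if the wrist force passes 120 N, or if a joint passes its speed limit or range.

ROBOT

A 6-joint arm with a two-finger parallel gripper is mounted at the origin on a cart in front of the work surface, level with it; the furniture and walls round the work are solid. World frame = base frame: x ahead of the robot, y to its left, z up, the work surface at z = 0. Lengths are in m, angles in degrees, forces in N, time in s.
With the tool pointing down it reaches from about 0.4 to 0.825 m from the base axis. Payload 7 kg.
Tool frame: the origin (TCP) lies between the finger pads; the fingertips stand 25 mm ahead of it and the grasp point (between the pads) lies 6 mm ahead of it; z points along the fingers, y is the line along which they close (so a half turn about z gives the same grasp; the last joint's range is limited). The gripper opens to 88 mm and grips with 3 to 60 N. Pads are 19 mm wide; open, the fingers measure 130 mm over their backs; the gripper's body (78 mm by 193 mm) begins 47 mm behind the grasp point.
Start: joints at [-48.18, 20.546, 0.682, 0, -70.136, -16.507], TCP at [0.289, -0.61, 0.252] pointing down, gripper open.
Joint ranges: [-176.03, 176.03], [-82.01, 121.73], [-58.28, 71.71], [-173.87, 95.51], [-174.79, -0.11], [-173.66, 173.66]. Speed limits (degrees/s): [136.94, 136.94, 172.46, 180, 180, 180].

INTERFACE

Orientations are given as [roll, pitch, yaw] about the fixed x, y, z axes, in that order (R = Rz(yaw) Ry(pitch) Rx(roll)).
In Python, from plant import r gives the robot as it stands.
- The arm moves only by the shell command python3 -m crank 'ROWS' [FORCE]. ROWS is JSON, a list of rows, each a list of 3 entries, a list of its own where there are three numbers: the turn, a rotation vector about the tool's x, y, z in degrees, then the shift along the tool's x, y, z in cm, then the closure, from -1 (fully open) to 1 (shut). In form: [[[wx, wy, wz], [dx, dy, dz], fingers], ...]. A call has 1 to 8 rows; each row shifts and turns the commanded pose from where the row before left it, along the tool's axes as they then stand; what a row does not reach is not made up. A row lasts 1/10 s, in which the tool goes at most 50 mm and 8.59 degrees, less where a joint would pass 70% of its speed; a pose out of reach is approached as far as the arm can. A call with a gripper value outside its range is refused whole. The fingers move at their own pace and stop on an object; FORCE is the grip in N (left out, the last holds). Time passes only in rows, so rows that do not move let the fingers close. It gives the time, the measured TCP pose, the force, the opening and the grip force at its end, in the units of the state.
- r.get_state(): the state, without advancing time (a new reading comes with each control period).
- r.capture(name): name is "scene" or "side" or "wrist"; returns a dict with "color" (384x512x3 uint8, red, green, blue), "range_z" (384x512 float32, m along the optical axis (not along the pixel's ray), 0 where there is no reading), "intrinsics" (3x3 intrinsics, pixels), "world_from_camera" (4x4, takes a point from camera to world coordinates); the wrist camera has in their place "hand_eye" (4x4, takes a point from camera to tool coordinates, whose origin is the TCP and whose axes are the flange's). Camera axes: x right, y down, z forward; pixel columns grow to the right and rows downward; lengths in m; the calibration is good to about 2 mm. A picture is of the moment at which its call begins: read the wrist's pose just before it.
- r.close_job(): hands the job in; it is judged then, once.
The state is a dict: "time_s": time; "joints": joint angles; "qd": joint speeds; "joint_torque": joint torques, N m; "tcp_pos": TCP position; "eef_rot": TCP orientation; "contact_force": force on the tool from outside, world axes, zero at the start; "moment": the same for the moment, N m; "gripper_width": finger opening in m; "gripper_force": force on a finger pad.
Only numpy, scipy, OpenCV 4.12 (cv2) and the standard library are available. Lean on these libraries where they do the work, as an engineer would, in place of code of your own. Each camera call takes 0.05 s, during which the arm holds its last target. There are 200 camera calls.

## Working session

There is one attempt and no reset: what is moved stays moved. The work goes in short steps, Python scripts to look and compute and a shell command to move; the robot and the scene stay as the last step left them, time stands still between calls to the robot, and variables do not carry over. Pictures are saved under pics/ and viewed, at most 10 in all, crops included, and the job is handed in when it is done.

```bash
ls; mkdir -p pics; python3 - <<'E'
from plant import r
import cv2,numpy as np
s=r.get_state();print(s)
ims=[]
for n in("scene","side"):
    c=r.capture(n);np.savez('/tmp/'+n+'.npz',**c);ims.append(c["color"][:,:,::-1])
    print(n,c["world_from_camera"].round(3).tolist(),c["intrinsics"].tolist())
    cv2.imwrite(f'pics/{n}0.png',cv2.resize(ims[-1],(800,600),interpolation=cv2.INTER_CUBIC))
E
```

```text
pics
{'time_s': 0.0, 'joints': array([-4.81786054e+01,  2.05919693e+01,  6.33987834e-01, -2.08916512e-02,
       -7.01360294e+01, -1.65087700e+01]), 'qd': array([-0.00040574,  0.04223415,  0.10377076, -0.17502255,  0.01574852,
       -0.00856182]), 'joint_torque': array([ 6.81620240e-04, -5.82713270e+01,  2.93075609e+01,  6.99726373e+00,
        7.39057374e-03, -2.01829639e-04]), 'tcp_pos': array([ 0.28841125, -0.60978435,  0.25061583]), 'eef_rot': array([ 1.79904283e+02, -7.88722059e-03, -1.54694484e+02]), 'contact_force': array([ 0.32995051, -1.43310085,  0.02038001]), 'moment': array([ 0.025324  , -0.03355829,  0.05466273]), 'gripper_force': 0.0, 'gripper_width': 0.08749134487953983}
scene [[-0.507, -0.616, 0.603, -0.032], [-0.862, 0.365, -0.352, 0.448], [-0.003, -0.698, -0.716, 0.718], [0.0, 0.0, 0.0, 1.0]] [[431.36680493202505, 0.0, 249.93173852999223], [0.0, 431.36680493202505, 190.87387492660147], [0.0, 0.0, 1.0]]
side [[0.888, -0.145, 0.437, 0.114], [-0.46, -0.322, 0.827, -0.583], [0.021, -0.936, -0.352, 0.404], [0.0, 0.0, 0.0, 1.0]] [[366.4039135227943, 0.0, 259.25906988148085], [0.0, 366.4039135227943, 188.49992514842415], [0.0, 0.0, 1.0]]
```

View pics/scene0.png

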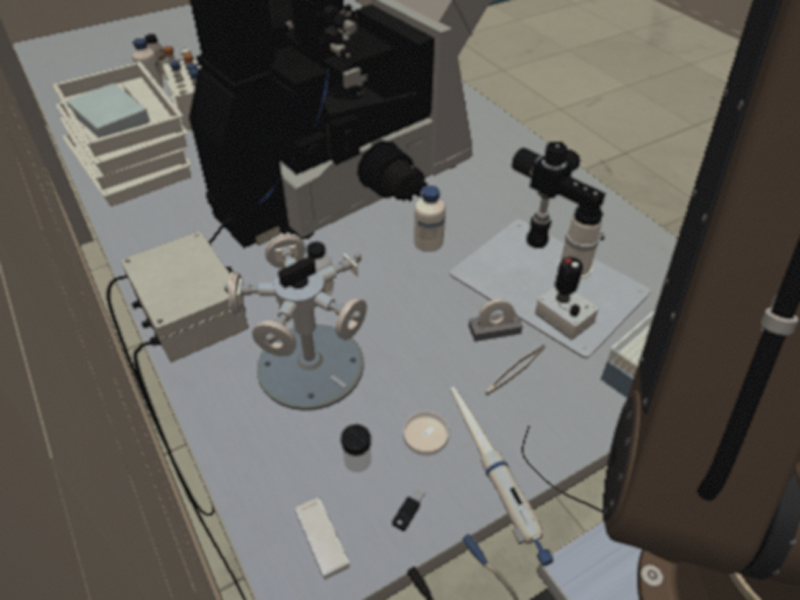

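View pics/side0.png

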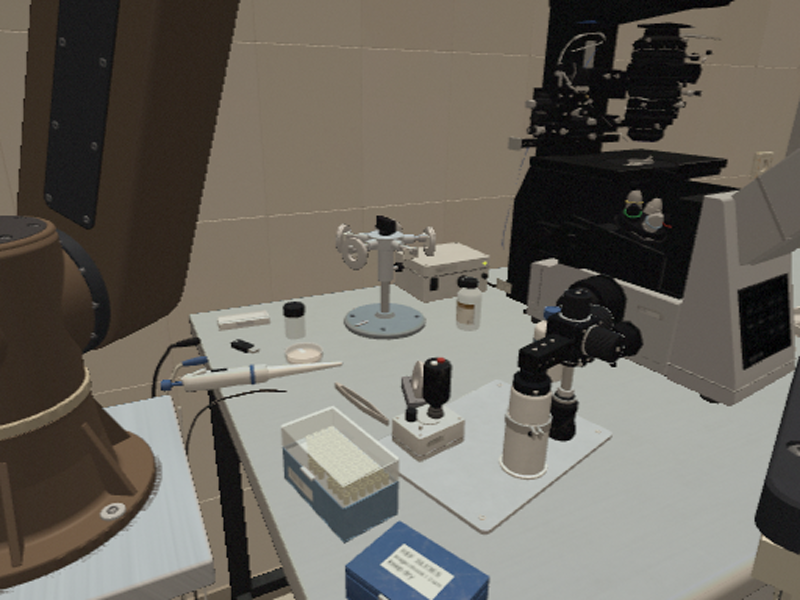

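The scene view (800x600) shows the carousel post at (308,360), its black knob at (298,272), the free hook's tip at about (352,265), the front mark at (338,382), the ring in its cradle at (496,318), the oil bottle at (430,225) and the lens case at (356,445). Now I'll measure these.

```bash
cat > h.py <<'E'
import numpy as np,cv2
def load(n): return dict(np.load('/tmp/'+n+'.npz'))
def cloud(c,T=None):
    K=c["intrinsics"];z=c["range_z"];v,u=np.mgrid[:z.shape[0],:z.shape[1]]
    p=np.stack([(u-K[0,2])/K[0,0]*z,(v-K[1,2])/K[1,1]*z,z],-1)
    T=c["world_from_camera"] if T is None else T
    w=p@T[:3,:3].T+T[:3,3]; w[z==0]=np.nan
    return w
def plane(c,u,v,h,T=None):
    K=c["intrinsics"];T=c["world_from_camera"] if T is None else T
    d=T[:3,:3]@np.array([(u-K[0,2])/K[0,0],(v-K[1,2])/K[1,1],1]);o=T[:3,3]
    return o+d*(h-o[2])/d[2]
E
python3 - <<'E'
from h import *
c=load("scene");w=cloud(c)
P=lambda u,v:(u*.64,v*.64)
for n,u,v in [("knob",298,270),("tip",353,264),("mark",338,382),("ringtop",496,303),("cradle",496,330),("bottlecap",430,193),("casecap",356,436),("r1",284,247),("r2",350,316),("r3",273,338),("r4",235,292),("basecentre",310,362),("joystickknob",569,270),("clamp",555,160)]:
    a,b=P(u,v);print(n,w[int(round(b)),int(round(a))].round(3))
print("mark plane14",plane(c,*P(338,382),.014).round(4))
# base disc: points with z 8..20mm near
m=(abs(w[...,2]-.014)<.004);vv,uu=np.where(m); 
k=(uu>250*.64)&(uu<370*.64)&(vv>320*.64)&(vv<410*.64)
q=w[vv[k],uu[k]];print("disc",q.shape,q.min(0),q.max(0),cv2.minEnclosingCircle(q[:,:2].astype(np.float32)))
for A,B in (((440,550),(290,345)),):
    s=w[int(B[0]*.64):int(B[1]*.64),int(A[0]*.64):int(A[1]*.64)].reshape(-1,3)
    t=s[(s[:,2]>.014)&(s[:,2]<.023)];print("cradletop",len(t),cv2.minAreaRect((t[:,:2]*1000).astype(np.float32)))
    t=s[(s[:,2]>.026)&(s[:,2]<.062)];print("ring",len(t),t.mean(0),t.max(0),cv2.minAreaRect((t[:,:2]*1000).astype(np.float32)))
s=w[int(255*.64):int(290*.64),int(275*.64):int(330*.64)].reshape(-1,3);t=s[s[:,2]>np.nanmax(s[:,2])-.008]
print("knobtop",len(t),t.mean(0),t.max(0),cv2.minAreaRect((t[:,:2]*1000).astype(np.float32)))
im=c["color"][:,:,::-1]
a=cv2.resize(im[140:260,130:250],(600,600),interpolation=cv2.INTER_CUBIC)
cv2.imwrite('pics/crop1.png',a)
E
```

```text
knob [0.511 0.254 0.185]
tip [0.515 0.182 0.157]
mark [0.464 0.239 0.018]
ringtop [0.448 0.002 0.052]
cradle [0.431 0.01  0.018]
bottlecap [ 0.642 -0.014  0.106]
casecap [0.357 0.268 0.054]
r1 [0.586 0.242 0.158]
r2 [0.442 0.225 0.155]
r3 [0.459 0.313 0.152]
r4 [0.54  0.326 0.161]
basecentre [0.507 0.258 0.022]
joystickknob [ 0.409 -0.082  0.105]
clamp [ 0.539 -0.151  0.18 ]
mark plane14 [0.4652 0.238  0.014 ]
disc (2160, 3) [0.4456744  0.18538821 0.01000166] [0.58797363 0.32609288 0.01799091] ((0.5159614086151123, 0.25538599491119385), 0.07211623340845108)
cradletop 333 ((437.9609680175781, -17.29083251953125), (111.7994384765625, 33.837181091308594), 71.59101867675781)
ring 304 [ 0.44089619 -0.01964631  0.0406257 ] [0.46008159 0.02678817 0.05767443] ((435.4991149902344, -28.883899688720703), (114.81743621826172, 32.422115325927734), 79.64183807373047)
knobtop 176 [0.51478288 0.25646253 0.18793537] [0.52597857 0.27891772 0.19120006] ((516.1936645507812, 255.9647674560547), (15.41273307800293, 45.46337127685547), 6.787652969360352)
```

View pics/crop1.png

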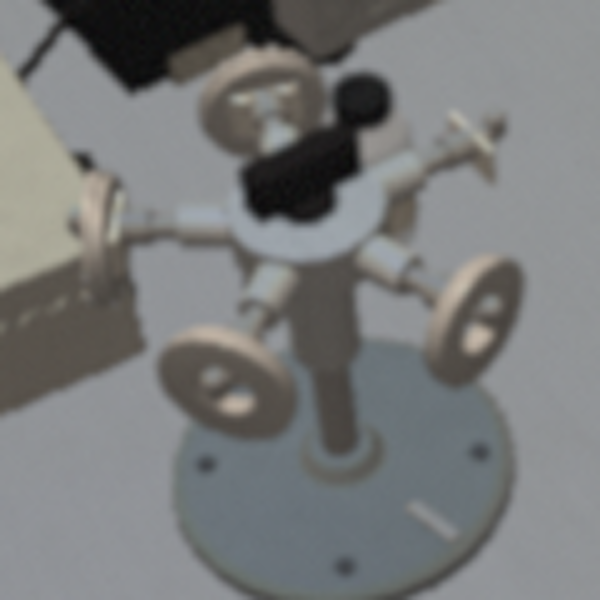

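The enlarged crop shows the free hook with its white keeper pointing to (495,125), the knob bar aligned with it and the front mark at (433,520). That gives an axis of about (0.516, 0.2555), a hook at about -83° and a front at about -161°. Next I'll check heights along the route.

```bash
cat >> h.py <<'E'
from scipy.spatial.transform import Rotation as R
def pose(r):
    s=r.get_state();T=np.eye(4);T[:3,:3]=R.from_euler('xyz',s["eef_rot"],degrees=True).as_matrix();T[:3,3]=s["tcp_pos"];return s,T
def goto(T,p,yaw=None):
    """turn (tool rotvec, deg) to reach tool-down with yaw; then shift in cm in the turned tool axes; also shift in present axes"""
    d=np.array(p)-T[:3,3]
    Rg=R.from_euler('xyz',[180,0,yaw],degrees=True).as_matrix() if yaw is not None else T[:3,:3]
    print("turn",R.from_matrix(T[:3,:3].T@Rg).as_rotvec(degrees=True).round(2),"shift now-axes",(T[:3,:3].T@d*100).round(2),"shift after turn",(Rg.T@d*100).round(2))
E
python3 - <<'E'
from h import *
from plant import r
w=np.concatenate([cloud(load(n)).reshape(-1,3) for n in("scene","side")])
w=w[~np.isnan(w).any(1)]
print("    y:",[round(-.55+.05*j,2) for j in range(20)])
for i in range(14):
    x=.2+.05*i;row=[]
    for j in range(20):
        y=-.575+.05*j
        k=(abs(w[:,0]-x)<.025)&(w[:,1]>=y)&(w[:,1]<y+.05);row.append(int(1000*np.percentile(w[k,2],99)) if k.sum()>3 else -1)
    print(round(x,2),row)
s,T=pose(r)
goto(T,[.42,-.2,.36]);goto(T,[.42,-.2,.36],-154.7);print(T.round(3))
E
```

```text
y: [-0.55, -0.5, -0.45, -0.4, -0.35, -0.3, -0.25, -0.2, -0.15, -0.1, -0.05, 0.0, 0.05, 0.1, 0.15, 0.2, 0.25, 0.3, 0.35, 0.4]
0.2 [335, -1, -1, -1, -1, -1, 2, 2, 2, 2, 461, 497, 562, 490, 32, 20, 3, 20, 2, 2]
0.25 [335, 335, -1, -1, -1, 37, 37, 67, 68, 68, 67, 535, 3, 17, 29, 3, 11, 3, 18, 2]
0.3 [-1, 334, -1, -1, -1, 38, 38, 67, 69, 70, 69, 4, 16, 21, 26, 17, 10, 3, 19, 3]
0.35 [-1, -1, -1, -1, -791, 37, 2, 8, 9, 38, 27, 10, 11, 21, 21, 18, 56, 55, 19, 3]
0.4 [-1, -1, -1, -788, 2, 3, 8, 10, 28, 109, 40, 19, 3, 17, 3, 3, 19, 3, 3, 3]
0.45 [-1, -1, -790, 0, 4, 4, 7, 148, 148, 107, 39, 55, 24, 4, 4, 170, 169, 171, 3, 3]
0.5 [-1, -1, -1, 0, 4, 4, 4, 150, 163, 10, 10, 8, 4, 4, 158, 159, 189, 186, 157, 3]
0.55 [-1, -1, -1, 0, 4, 4, 3, 165, 195, 11, 11, 10, 4, 4, 159, 158, 163, 170, 169, 3]
0.6 [-1, -1, -1, 0, 4, 3, 4, 8, 165, 10, 10, 21, 4, 4, 65, 163, 171, 78, 80, 79]
0.65 [-1, -1, -1, 0, 5, 2, 4, 5, 5, 4, 107, 107, 4, 381, 89, 91, 4, 80, 81, 81]
0.7 [-1, -1, -1, -1, 4, 2, 5, 5, 4, 5, 107, 127, 431, 426, 397, 181, 4, 81, 81, 80]
0.75 [-1, -1, -1, -1, 5, 3, 4, 5, 5, 4, 171, 293, 367, 423, 387, 523, 235, 81, 81, 81]
0.8 [-1, -1, -1, -1, 6, 5, 5, 327, 300, 274, 246, 508, 511, 516, 518, 511, 256, 36, 8, 12]
0.85 [-1, -1, -1, -1, 5, 6, 281, 309, 297, 277, 507, 506, 512, 512, 507, 372, 282, 4, 3, 4]
turn [0. 0. 0.] shift now-axes [-29.41  31.44 -10.89] shift after turn [-29.41  31.44 -10.89]
turn [ 0.08 -0.01  0.01] shift now-axes [-29.41  31.44 -10.89] shift after turn [-29.41  31.43 -10.93]
[[-0.904 -0.428 -0.001  0.288]
 [-0.428  0.904  0.001 -0.61 ]
 [ 0.     0.001 -1.     0.251]
 [ 0.     0.     0.     1.   ]]
```

```bash
python3 -m crank '[[[0,0,0],[0,0,-3.7],-1],[[0,0,0],[0,0,-3.7],-1],[[0,0,0],[-3.1,3.8,-3.6],-1],[[0,0,0],[-3.1,3.8,0],-1],[[0,0,0],[-3.1,3.8,0],-1],[[0,0,0],[-3.1,3.8,0],-1],[[0,0,0],[-3.1,3.8,0],-1],[[0,0,0],[-3.1,3.8,0],-1]]'; python3 -m crank '[[[0,0,0],[-3.1,3.8,0],-1],[[0,0,0],[-3.1,3.8,0],-1],[[0,0,0],[-3.1,3.8,0],-1],[[0,0,0],[-3.1,3.8,0],-1],[[0,0,0],[-3.1,3.8,0],-1],[[0,0,0],[-3.1,3.8,0],-1],[[0,0,0],[0,0,0],-1],[[0,0,0],[0,0,0],-1]]'
python3 - <<'E'
from h import *
from plant import r
s,T=pose(r);c=r.capture("wrist");np.savez('/tmp/w1.npz',T=T,**c)
print(s["joints"].round(1),s["tcp_pos"],s["eef_rot"],c["hand_eye"].round(3).tolist())
cv2.imwrite('pics/w1.png',cv2.resize(c["color"][:,:,::-1],(800,600),interpolation=cv2.INTER_CUBIC))
E
```

```text
time_s: 0.9
tcp_pos: [0.3569, -0.3311, 0.3548]
eef_rot: [180.0, -0.0, -154.7]
contact_force: [0.8, 1.4, -0.6]
gripper_width: 0.0878
gripper_force: 0.0
time_s: 1.7
tcp_pos: [0.4277, -0.0462, 0.3549]
eef_rot: [180.0, -0.0, -154.5]
contact_force: [-0.1, -0.7, 0.2]
gripper_width: 0.0876
gripper_force: 0.0
[ 20.3  -6.7 -17.6  -0.  -79.  -84.8] [ 0.42773136 -0.04617935  0.35486413] [ 1.79989398e+02 -4.20248968e-02 -1.54489022e+02] [[-0.0, -0.964, -0.268, 0.072], [1.0, -0.0, 0.0, 0.0], [-0.0, -0.268, 0.964, -0.134], [0.0, 0.0, 0.0, 1.0]]
```

View pics/w1.png

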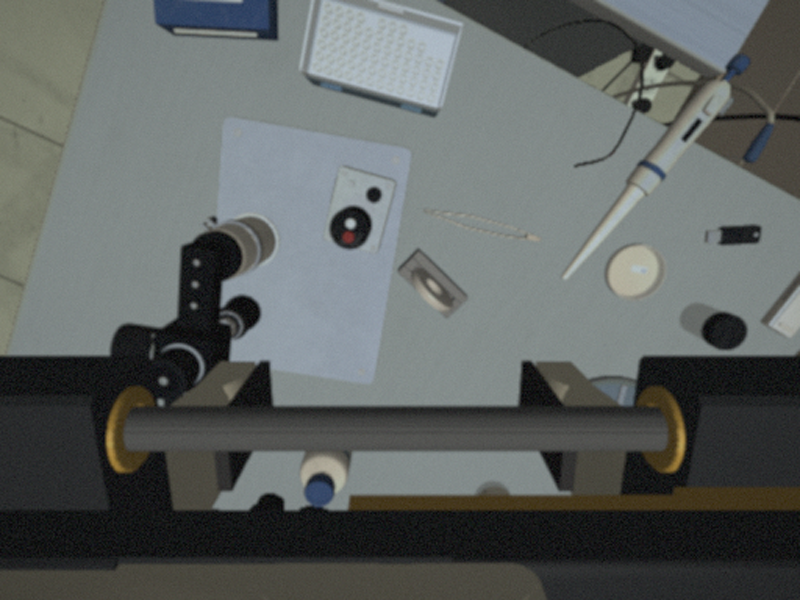

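The wrist view shows the cradle with the ring standing in it, with corners at about (418,249), (468,293), (447,317) and (398,271). The joystick box is at (360,215) and the carousel base edge at (610,385).

```bash
python3 - <<'E'
from h import *
from plant import r
d=load("w1");W=d["T"]@d["hand_eye"]
q=np.array([plane(d,u*.64,v*.64,.018,W) for u,v in((418,249),(468,293),(447,317),(398,271))]);print(q.round(4),q.mean(0))
e=q[1]-q[0]+q[2]-q[3];print("pocket dir",np.degrees(np.arctan2(e[1],e[0])),np.linalg.norm(e)/2, np.linalg.norm(q[0]-q[3]))
w=cloud(d,W)
s=w[150:212,245:305].reshape(-1,3);t=s[(s[:,2]>.03)&(s[:,2]<.065)];print("ring",len(t),t.mean(0),t[:,2].max(),cv2.minAreaRect((t[:,:2]*1000).astype(np.float32)))
t=s[(s[:,2]>.048)&(s[:,2]<.065)];print("top",len(t),t.mean(0))
s=w[100:165,200:255].reshape(-1,3);t=s[s[:,2]>.085];print("joy",t.mean(0),t.max(0),t.min(0))
s,T=pose(r);goto(T,[.516,.2555,.30],-83)
E
```

```text
[[ 0.4159 -0.0263  0.018 ]
 [ 0.434   0.0384  0.018 ]
 [ 0.4653  0.0308  0.018 ]
 [ 0.444  -0.0345  0.018 ]] [0.43980592 0.00209246 0.018     ]
pocket dir 73.11872227136249 0.06794149967537914 0.02925158416881534
ring 266 [ 0.44445338 -0.00214388  0.04682122] 0.057300461454476204 ((445.8196716308594, 0.07340621948242188), (51.34605026245117, 11.969888687133789), 72.13543701171875)
top 136 [ 0.44661173 -0.00112947  0.05252286]
joy [ 0.41366994 -0.09187434  0.10583997] [ 0.43057146 -0.07634227  0.11140888] [ 0.3989221  -0.10806526  0.08536105]
turn [ 3.00e-02 -3.00e-02 -7.16e+01] shift now-axes [-20.97  23.55   5.48] shift after turn [-28.96 -12.46   5.49]
```

```bash
python3 -m crank '[[[0,0,-8],[0,0,0],-1],[[0,0,-8],[0,0,0],-1],[[0,0,-8],[0,0,0],-1],[[0,0,-8],[0,0,0],-1],[[0,0,-8],[0,0,0],-1],[[0,0,-8],[0,0,0],-1],[[0,0,-8],[0,0,0],-1],[[0,0,-8],[0,0,0],-1]]'; python3 -m crank '[[[0,0,-7.6],[0,0,0],-1],[[0,0,0],[-4.1,-1.8,0],-1],[[0,0,0],[-4.1,-1.8,0],-1],[[0,0,0],[-4.1,-1.8,0],-1],[[0,0,0],[-4.1,-1.8,0],-1],[[0,0,0],[-4.1,-1.8,0],-1],[[0,0,0],[-4.1,-1.8,0],-1],[[0,0,0],[-4.1,-1.8,0],-1]]';python3 -m crank '[[[0,0,0],[0,0,2.7],-1],[[0,0,0],[0,0,2.7],-1],[[0,0,0],[0,0,0],-1]]'
python3 - <<'E'
from h import *
from plant import r
s,T=pose(r);c=r.capture("wrist");np.savez('/tmp/w2.npz',T=T,**c)
print(s["joints"].round(1),s["tcp_pos"],s["eef_rot"])
cv2.imwrite('pics/w2.png',cv2.resize(c["color"][:,:,::-1],(800,600),interpolation=cv2.INTER_CUBIC))
E
```

```text
time_s: 2.55
tcp_pos: [0.4273, -0.0491, 0.355]
eef_rot: [180.0, -0.0, -90.5]
contact_force: [-0.5, 0.2, -0.7]
gripper_width: 0.0875
gripper_force: 0.0
time_s: 3.35
tcp_pos: [0.5194, 0.2524, 0.3551]
eef_rot: [180.0, -0.0, -83.2]
contact_force: [0.9, 0.2, 0.5]
gripper_width: 0.0878
gripper_force: 0.0
time_s: 3.65
tcp_pos: [0.5174, 0.2502, 0.297]
eef_rot: [179.6, -0.2, -83.2]
contact_force: [-1.4, -0.2, -0.7]
gripper_width: 0.0878
gripper_force: 0.0
[ 45.3   9.9  -7.9  -0.1 -72.7 -38.5] [0.51739449 0.250232   0.29699875] [179.62220055  -0.20139277 -83.23782482]
```

View pics/w2.png

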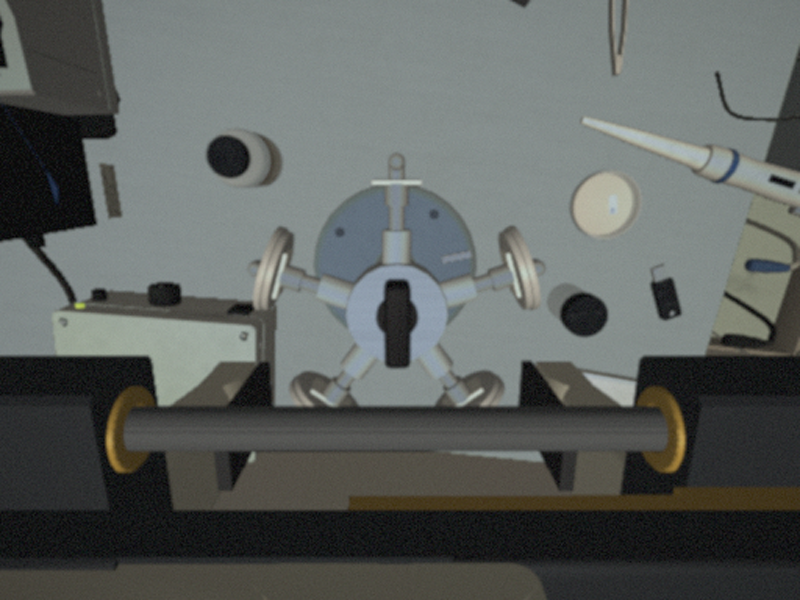

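The wrist view shows the free hook pointing straight up the image, with its tip at (397,158) and keeper at (397,182). The hub centre is at (397,314), the knob top spans (397,280)–(397,366) and the front mark is at (456,257).

```bash
python3 - <<'E'
from h import *
from plant import r
d=load("w2");W=d["T"]@d["hand_eye"];w=cloud(d,W)
def reg(u0,u1,v0,v1): return w[int(v0*.64):int(v1*.64),int(u0*.64):int(u1*.64)].reshape(-1,3)
k=reg(388,407,284,360);t=k[k[:,2]>.17];zt=np.median(t[:,2]);print("knob z",zt,t.mean(0))
t2=reg(380,415,270,375);t2=t2[abs(t2[:,2]-zt)<.005];print("knob rect",cv2.minAreaRect((t2[:,:2]*1000).astype(np.float32)))
h=reg(355,380,295,335);print("hub z",np.median(h[:,2]))
hr=reg(392,402,195,225);print("rod top",np.median(hr[:,2]),np.nanmax(reg(390,404,152,164)[:,2]))
rz=zt-.038
hub=plane(d,397*.64,314*.64,rz+.011,W);tip=plane(d,397*.64,158*.64,rz+.009,W);mk=plane(d,456*.64,257*.64,.015,W)
kc=plane(d,397*.64,323*.64,zt,W)
print("rz",rz,"hub",hub,"knobc",kc,"tip",tip,"mark",mk)
for n,a in(("hook",tip-hub),("mark",mk-hub)):print(n,np.degrees(np.arctan2(a[1],a[0])),np.hypot(*a[:2]))
E
```

```text
knob z 0.1889940266844835 [0.51609917 0.25169944 0.18884935]
knob rect ((515.1387329101562, 254.936279296875), (13.515983581542969, 45.46051025390625), 6.413695335388184)
hub z nan
rod top 0.15597463576574191 0.16139004881112118
rz 0.1509940266844835 hub [0.51484729 0.25569051 0.16199403] knobc [0.51546617 0.25294623 0.18899403] tip [0.52504478 0.16998808 0.15999403] mark [0.46357519 0.24016417 0.015     ]
hook -83.2144375916574 0.08630697603816688
mark -163.15251822180514 0.05357140222692526
```

```bash
python3 -m crank '[[[0,0,0],[-0.5,0.2,2],0],[[0,0,0],[0,0,2],0],[[0,0,0],[0,0,2],0],[[0,0,0],[0,0,1.5],0],[[0,0,0],[0,0,1],0],[[0,0,0],[0,0,0.7],0],[[0,0,0],[0,0,0],0],[[0,0,0],[0,0,0],0]]' 8
```

```text
time_s: 4.5
tcp_pos: [0.5163, 0.2575, 0.2101]
eef_rot: [-179.9, 0.0, -83.1]
contact_force: [-1.0, -0.0, 0.3]
gripper_width: 0.0438
gripper_force: 0.0
```

```bash
python3 -m crank '[[[0,0,0],[0.2,0.1,0.5],0],[[0,0,0],[0,0,0.5],0],[[0,0,0],[0,0,0],0.5],[[0,0,0],[0,0,0],1],[[0,0,0],[0,0,0],1],[[0,0,0],[0,0,0],1],[[0,0,0],[0,0,0],1],[[0,0,0],[0,0,0],1]]' 8
```

```text
time_s: 5.3
tcp_pos: [0.515, 0.2554, 0.1993]
eef_rot: [-180.0, 0.0, -83.1]
contact_force: [-1.5, 0.8, 1.0]
gripper_width: 0.0138
gripper_force: 8.0
```

```bash
python3 -m crank '[[[0,0,0],[0,0,0],1],[[0,0,0],[0,0,0],1],[[0,0,4],[0,0,0],1],[[0,0,6],[0,0,0],1],[[0,0,6],[0,0,0],1],[[0,0,6],[0,0,0],1],[[0,0,6],[0,0,0],1],[[0,0,6],[0,0,0],1]]' 25;python3 -m crank '[[[0,0,6],[0,0,0],1],[[0,0,6],[0,0,0],1],[[0,0,6],[0,0,0],1],[[0,0,6],[0,0,0],1],[[0,0,6],[0,0,0],1],[[0,0,6],[0,0,0],1],[[0,0,6],[0,0,0],1],[[0,0,3],[0,0,0],1]]';python3 -m crank '[[[0,0,0],[0,0,0],1],[[0,0,0],[0,0,0],1],[[0,0,0],[0,0,0],1]]'
```

```text
time_s: 6.1
tcp_pos: [0.515, 0.2554, 0.1993]
eef_rot: [-180.0, 0.0, -117.3]
contact_force: [-1.7, 0.2, 2.0]
gripper_width: 0.0134
gripper_force: 25.0
time_s: 6.9
tcp_pos: [0.5151, 0.2553, 0.1993]
eef_rot: [-180.0, 0.0, -162.3]
contact_force: [-1.2, 0.3, 1.2]
gripper_width: 0.0134
gripper_force: 25.0
time_s: 7.2
tcp_pos: [0.5151, 0.2554, 0.1993]
eef_rot: [180.0, 0.0, -162.0]
contact_force: [-0.1, 0.5, 1.6]
gripper_width: 0.0141
gripper_force: 25.0
```

```bash
python3 - <<'E'
from h import *
from plant import r
s,T=pose(r);c=r.capture("wrist");np.savez('/tmp/w3.npz',T=T,**c)
print(s["joints"].round(1),s["tcp_pos"],s["eef_rot"])
cv2.imwrite('pics/w3.png',cv2.resize(c["color"][:,:,::-1][0:288,64:448],(800,600),interpolation=cv2.INTER_CUBIC))
E
```

```text
[  45.9   13.5  -16.5    0.   -60.  -117.9] [0.51506172 0.25536124 0.19925658] [ 1.79999281e+02  1.04993051e-02 -1.62014725e+02]
```

View pics/w3.png

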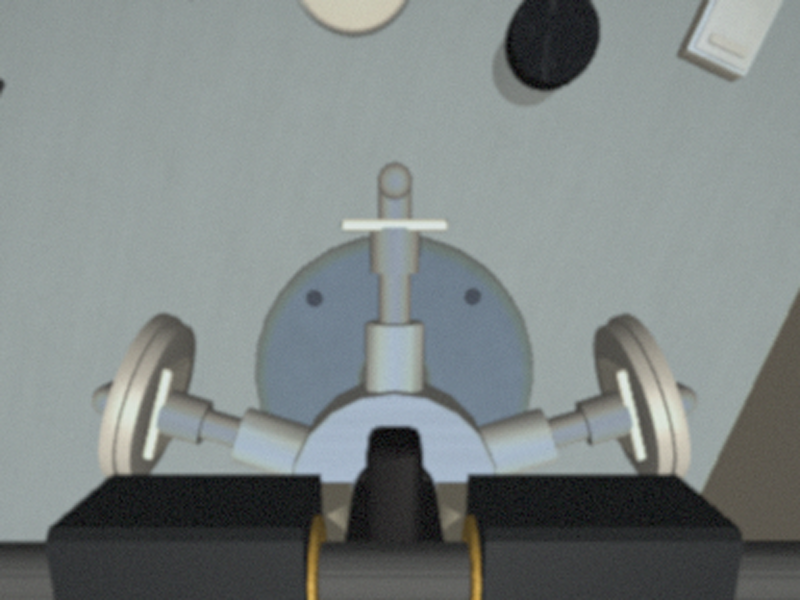

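The crop shows the free hook pointing up at (395,180) and covering the mark. The two base screws, which sit symmetrically about the mark, are at (314,298) and (472,296).

```bash
python3 - <<'E'
from h import *
d=load("w3");W=d["T"]@d["hand_eye"]
f=lambda u,v,h:plane(d,64+u*.48,v*.48,h,W)
a,b=f(314,298,.014),f(472,296,.014);t=f(395,180,.1605)
ang=lambda p:np.degrees(np.arctan2(p[1]-.2554,p[0]-.5151))
print(a,b,ang(a),ang(b),(ang(a)+ang(b))/2,"perp",np.degrees(np.arctan2((a-b)[1],(a-b)[0])),"tip",t,ang(t),np.hypot(*(t[:2]-[.5151,.2554])))
E
```

```text
[0.48779371 0.20622145 0.014     ] [0.46302874 0.2794811  0.014     ] -119.04113874135065 155.18113860936398 18.069999934006667 perp -71.32249948447858 tip [0.43424037 0.23009526 0.1605    ] -162.622673187504 0.08472667307974746
```

```bash
python3 -m crank '[[[0,0,0],[0,0,0],0.3],[[0,0,0],[0,0,0],0],[[0,0,0],[0,0,0],0],[[0,0,0],[0,0,0],0],[[0,0,0],[0,0,-2],0],[[0,0,0],[0,0,-4],0],[[0,0,0],[0,0,-4],0],[[0,0,-7.8],[0,0,0],0]]' 8;python3 -m crank '[[[0,0,-7.8],[0,0,0],0],[[0,0,-7.8],[0,0,0],0],[[0,0,-7.8],[0,0,0],0],[[0,0,-7.8],[0,0,0],0],[[0,0,-7.8],[0,0,0],0],[[0,0,-7.8],[0,0,0],0],[[0,0,0],[4.4,-0.1,0],0],[[0,0,0],[4.4,-0.1,0],0]]';python3 -m crank '[[[0,0,0],[4.4,-0.2,0],0],[[0,0,0],[4.4,-0.2,0],0],[[0,0,0],[4.4,-0.1,0],0],[[0,0,0],[4.4,-0.1,0],0],[[0,0,0],[0,0,5],-0.2],[[0,0,0],[0,0,5],-0.2],[[0,0,0],[0,0,0],-0.2],[[0,0,0],[0,0,0],-0.2]]'
python3 - <<'E'
from h import *
from plant import r
s,T=pose(r);c=r.capture("wrist");np.savez('/tmp/w4.npz',T=T,**c)
print(s["joints"].round(1),s["tcp_pos"],s["eef_rot"])
cv2.imwrite('pics/w4.png',cv2.resize(c["color"][:,:,::-1][0:288,64:448],(800,600),interpolation=cv2.INTER_CUBIC))
E
```

```text
time_s: 8.05
tcp_pos: [0.5172, 0.2565, 0.3054]
eef_rot: [179.9, 0.5, -154.2]
contact_force: [0.2, 0.5, 0.1]
gripper_width: 0.0438
gripper_force: 0.0
time_s: 8.85
tcp_pos: [0.4901, 0.1704, 0.2984]
eef_rot: [180.0, -0.1, -107.4]
contact_force: [1.5, -0.6, 0.2]
gripper_width: 0.0438
gripper_force: 0.0
time_s: 9.65
tcp_pos: [0.4437, 0.0009, 0.2]
eef_rot: [180.0, -0.1, -107.5]
contact_force: [1.2, 0.6, 1.5]
gripper_width: 0.0525
gripper_force: 0.0
[ 25.8   0.8 -31.5   0.1 -57.8 -43.3] [0.44365735 0.00092952 0.19998497] [ 1.79980821e+02 -8.96294279e-02 -1.07451527e+02]
```

View pics/w4.png

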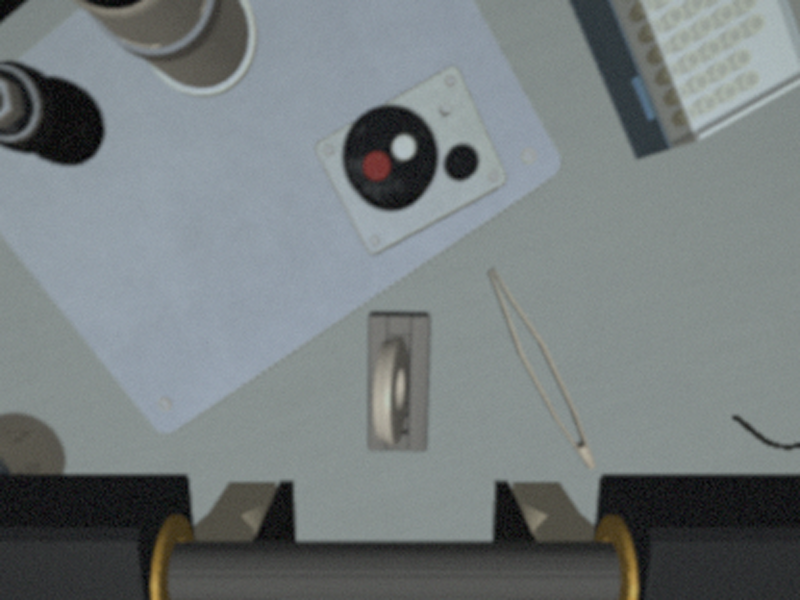

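The crop shows the cradle edges at columns 369–430 and rows 313–450, aligned with the tool axes. The ring's rim is at columns 373–410 and rows 337–447.

```bash
python3 - <<'E'
from h import *
d=load("w4");W=d["T"]@d["hand_eye"];w=cloud(d,W)
T=d["T"];tl=(w-T[:3,3])@T[:3,:3]*1000  # tool mm
f=lambda u,v,h:(plane(d,64+u*.48,v*.48,h,W)-T[:3,3])@T[:3,:3]*1000
q=np.array([f(*p,.018) for p in((370,314),(430,314),(429,450),(368,450))]);print("cradle tool mm",q.round(1).tolist(),q.mean(0).round(1))
s=tl[155:220,236:268].reshape(-1,3);wz=w[155:220,236:268,2].ravel()
for a,b in((.026,.034),(.034,.042),(.042,.05),(.05,.06)):
    t=s[(wz>a)&(wz<b)]
    print(a,len(t),t.mean(0).round(1),np.percentile(t,[5,95],axis=0).round(1).tolist())
print("top",np.nanpercentile(wz,99))
E
```

```text
cradle tool mm [[33.4, -11.3, 182.0], [33.4, 18.0, 182.0], [-36.6, 18.5, 181.9], [-36.6, -13.0, 181.9]] [ -1.6   3.  182. ]
0.026 50 [  1.    2.2 169.6] [[-25.2, -3.2, 166.5], [24.9, 3.4, 173.6]]
0.034 89 [ 7.900e+00 -1.000e-01  1.615e+02] [[-24.1, -5.5, 158.3], [24.0, 2.2, 164.8]]
0.042 157 [  2.9  -2.6 153.5] [[-20.5, -7.3, 150.3], [20.9, 0.3, 157.2]]
0.05 272 [  0.7  -4.4 146.8] [[-13.0, -8.2, 144.1], [14.0, -0.7, 149.6]]
top 0.05571514531859379
```

```bash
python3 -m crank '[[[0,0,0],[0,0.25,3],-0.2],[[0,0,0],[0,0,3],-0.2],[[0,0,0],[0,0,3],-0.2],[[0,0,0],[0,0,2],-0.2],[[0,0,0],[0,0,1],-0.2],[[0,0,0],[0,0,0.7],-0.2],[[0,0,0],[0,0,0],-0.2],[[0,0,0],[0,0,0],-0.2]]' 4;python3 -m crank '[[[0,0,0],[0,0,0],0.3],[[0,0,0],[0,0,0],0.5],[[0,0,0],[0,0,0],0.65],[[0,0,0],[0,0,0],0.75],[[0,0,0],[0,0,0],0.85],[[0,0,0],[0,0,0],1],[[0,0,0],[0,0,0],1],[[0,0,0],[0,0,0],1]]' 4
```

```text
time_s: 10.5
tcp_pos: [0.4418, 0.0023, 0.0732]
eef_rot: [-179.9, 0.1, -107.5]
contact_force: [-0.1, 0.9, 0.2]
gripper_width: 0.0524
gripper_force: 0.0
time_s: 11.3
tcp_pos: [0.4409, 0.0018, 0.0721]
eef_rot: [180.0, -0.0, -107.5]
contact_force: [-0.2, 0.4, -0.5]
gripper_width: 0.0082
gripper_force: 4.0
```

```bash
python3 -m crank '[[[0,0,0],[0,0,0],1],[[0,0,0],[0,0,0],1],[[0,0,0],[0,0,-1],1],[[0,0,0],[0,0,-2],1],[[0,0,0],[0,0,-4],1],[[0,0,0],[0,0,-4],1],[[0,0,0],[0,0,-4],1],[[0,0,0],[0,0,-4],1]]' 40;python3 -m crank '[[[0,0,-7.1],[0,0,-1],1],[[0,0,-7.1],[0,0,0],1],[[0,0,-7.1],[0,0,0],1],[[0,0,-7.1],[0,0,0],1],[[0,0,-7.1],[0,0,0],1],[[0,0,0],[-4.4,-0.5,0],1],[[0,0,0],[-4.4,-0.5,0],1],[[0,0,0],[-4.4,-0.5,0],1]]';python3 -m crank '[[[0,0,0],[-4.4,-0.5,0],1],[[0,0,0],[-4.3,-0.4,0],1],[[0,0,0],[0,0,2],1],[[0,0,0],[0,0,2],1],[[0,0,0],[0,0,1],1],[[0,0,0],[0,0,0],1],[[0,0,0],[0,0,0],1],[[0,0,0],[0,0,0],1]]'
python3 - <<'E'
from h import *
from plant import r
s,T=pose(r);print(s["tcp_pos"],s["eef_rot"],s["joints"].round(1))
for n in("scene","side","wrist"):
    c=r.capture(n);np.savez('/tmp/'+n+'5.npz',T=T,**c)
a=load("scene5")["color"][130:270,120:260];b=load("wrist5")["color"][100:340,130:380]
cv2.imwrite('pics/s5.png',np.hstack([cv2.resize(x,(400,400),interpolation=cv2.INTER_CUBIC) for x in(a,b)])[:,:,::-1])
goto(T,[.4152,.2230,.196],-72)
E
```

```text
time_s: 12.1
tcp_pos: [0.4403, 0.0016, 0.2647]
eef_rot: [-180.0, 0.0, -107.5]
contact_force: [2.0, 0.4, -0.1]
gripper_width: 0.0073
gripper_force: 40.0
time_s: 12.9
tcp_pos: [0.4137, 0.1328, 0.2731]
eef_rot: [-179.9, 0.0, -72.1]
contact_force: [1.7, -0.3, -0.3]
gripper_width: 0.0073
gripper_force: 40.0
time_s: 13.7
tcp_pos: [0.3965, 0.2176, 0.2233]
eef_rot: [-179.9, 0.0, -72.0]
contact_force: [-0.2, 0.0, -0.2]
gripper_width: 0.007
gripper_force: 40.0
[0.39654129 0.21763207 0.22325572] [-1.79916840e+02  3.99878541e-02 -7.20181575e+01] [ 53.9   0.3 -28.6   0.  -61.  -35.9]
turn [-0.08  0.04 -0.02] shift now-axes [ 0.07 -1.94  2.73] shift after turn [ 0.07 -1.94  2.73]
```

View pics/s5.png

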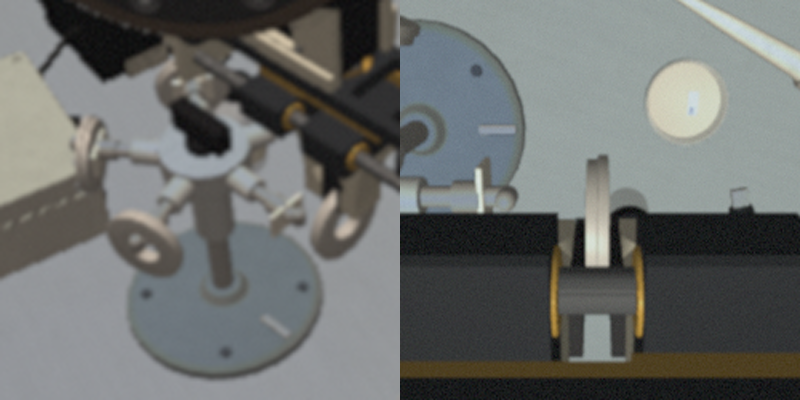

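The left half shows the ring held upright just outside the free hook, at (345,225), with the hook over the mark at (275,325). In the right half (wrist view) the ring is at column 597, the hook tip at (507,198) and the keeper at column 480, and the mark is parallel to the rod. Now I'll measure the ring against the hook in tool coordinates.

```bash
python3 - <<'E'
from h import *
d=load("wrist5");T=d["T"];H=d["hand_eye"]
tl=cloud(d,H)*1000
def reg(u0,u1,v0,v1): # in right-half picture px (0..400)
    k=.625;k2=.6
    return tl[int(100+v0*k2):int(100+v1*k2),int(130+u0*k):int(130+u1*k)].reshape(-1,3)
s=reg(175,215,150,268);s=s[s[:,2]<90];print("ring",len(s),np.percentile(s,[2,50,98],axis=0).round(1).tolist())
for a in range(10,75,10):
    t=s[(s[:,2]>=a)&(s[:,2]<a+10)]
    if len(t)>5:print(a,len(t),np.percentile(t,[3,50,97],axis=0).round(1).tolist())
s=reg(98,116,186,210);s=s[s[:,2]<90];print("tip",len(s),np.percentile(s,[2,50,98],axis=0).round(1).tolist(),"z",T[2,3]-s[:,2].min()/1000)
s=reg(45,70,188,206);s=s[s[:,2]<90];print("rod",len(s),np.percentile(s,[2,50,98],axis=0).round(1).tolist())
s=reg(75,88,165,185);s=s[s[:,2]<90];print("keeper",len(s),np.percentile(s,[2,50,98],axis=0).round(1).tolist())
E
```

```text
ring 1256 [[-3.0, -6.8, -10.0], [9.6, -0.7, 18.6], [25.6, 4.5, 40.7]]
10 506 [[-3.3, -6.5, 12.5], [6.0, -0.2, 17.3], [12.8, 4.1, 19.8]]
20 360 [[9.2, -5.5, 20.3], [16.7, -0.7, 23.4], [22.0, 3.6, 29.4]]
30 134 [[20.8, -4.1, 30.3], [23.3, -0.7, 34.2], [25.3, 3.2, 39.4]]
40 28 [[23.5, -3.8, 40.6], [24.0, -0.7, 41.8], [25.6, 2.9, 44.6]]
tip 154 [[-2.7, -43.0, 61.7], [2.5, -39.0, 64.2], [5.0, -35.6, 72.1]] z 0.1621312799144913
rod 165 [[-1.3, -65.8, 64.4], [2.5, -60.1, 66.0], [5.6, -55.3, 69.8]]
keeper 98 [[5.2, -53.3, 65.2], [10.1, -49.5, 67.8], [14.3, -49.0, 77.3]]
```

```bash
python3 -m crank '[[[0,0,0],[0.07,0,1.4],1],[[0,0,0],[0,0,1.25],1],[[0,0,0],[0,-0.8,0],1],[[0,0,0],[0,-0.8,0],1],[[0,0,0],[0,-0.4,0],1],[[0,0,0],[0,0,0],1],[[0,0,0],[0,0,0],1],[[0,0,0],[0,0,0],1]]' 40;python3 -m crank '[[[0,0,0],[0,-0.4,0],1],[[0,0,0],[0,-0.4,0],1],[[0,0,0],[0,-0.4,0],1],[[0,0,0],[0,-0.2,0],1],[[0,0,0],[0,0,0],1],[[0,0,0],[0,0,0],1],[[0,0,0],[0,0,0],1],[[0,0,0],[0,0,0],1]]'
```

```text
time_s: 14.65
tcp_pos: [0.4152, 0.223, 0.1958]
eef_rot: [-180.0, 0.0, -72.0]
contact_force: [0.0, -0.7, -0.1]
gripper_width: 0.0074
gripper_force: 40.0
time_s: 15.45
tcp_pos: [0.4285, 0.2274, 0.1957]
eef_rot: [-180.0, 0.0, -72.0]
contact_force: [-0.4, 0.0, -0.8]
gripper_width: 0.0073
gripper_force: 40.0
```

```bash
python3 -m crank '[[[0,0,0],[0,-0.3,-0.1],1],[[0,0,0],[0,-0.3,0],1],[[0,0,0],[0,-0.3,0],1],[[0,0,0],[0,-0.2,0],1],[[0,0,0],[0,0,0],1],[[0,0,0],[0,0,0],1],[[0,0,0],[0,0,0],1],[[0,0,0],[0,0,0],1]]'; python3 -m crank '[[[0,0,0],[0,-0.1,0],1],[[0,0,0],[0,-0.1,0],1],[[0,0,0],[0,-0.1,0],1],[[0,0,0],[0,-0.1,0],1],[[0,0,0],[0,-0.1,0],1],[[0,0,0],[0,0,0],1],[[0,0,0],[0,0,0],1],[[0,0,0],[0,0,0],1]]'
```

```text
time_s: 16.25
tcp_pos: [0.439, 0.2308, 0.1967]
eef_rot: [-180.0, 0.0, -72.0]
contact_force: [-0.2, 0.5, -0.4]
gripper_width: 0.0078
gripper_force: 40.0
time_s: 17.05
tcp_pos: [0.4437, 0.2323, 0.1966]
eef_rot: [180.0, -0.0, -72.0]
contact_force: [-1.8, -0.6, 0.8]
gripper_width: 0.0075
gripper_force: 40.0
```

```bash
python3 -m crank '[[[0,0,0],[0,-0.1,0],1],[[0,0,0],[0,0,0],1],[[0,0,0],[0,0,0],1]]'; python3 - <<'E'
from h import *
from plant import r
s,T=pose(r);print(s["contact_force"],s["tcp_pos"]);c=r.capture("wrist");np.savez('/tmp/w6.npz',T=T,**c)
b=c["color"][140:290,170:370];a=r.capture("scene")["color"][160:260,140:240]
cv2.imwrite('pics/s6.png',np.hstack([cv2.resize(a,(350,350),interpolation=cv2.INTER_CUBIC),cv2.resize(b,(450,350),interpolation=cv2.INTER_CUBIC)])[:,:,::-1])
E
```

```text
time_s: 17.35
tcp_pos: [0.4447, 0.2326, 0.1966]
eef_rot: [180.0, -0.0, -72.0]
contact_force: [-2.4, -1.0, 1.6]
gripper_width: 0.0075
gripper_force: 40.0
[-2.3523563  -1.02983713  1.56553146] [0.44472052 0.23260052 0.19661765]
```

View pics/s6.png

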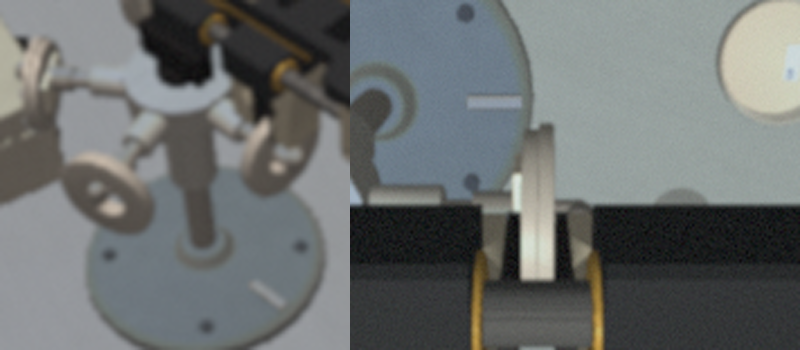

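The right half shows the ring past the tip, with its outer face at column 555 and the tip at (578,207), and the keeper pressed in at column 516. Force is 2.6 N, as expected. I'll lower it now.

```bash
python3 -m crank '[[[0,0,0],[0,0,0.15],1],[[0,0,0],[0,0,0.15],1],[[0,0,0],[0,0,0.15],1],[[0,0,0],[0,0,0.1],1],[[0,0,0],[0,0,0.1],1],[[0,0,0],[0,0,0],1],[[0,0,0],[0,0,0],1],[[0,0,0],[0,0,0],1]]'; python3 -m crank '[[[0,0,0],[0,0,0.08],1],[[0,0,0],[0,0,0],1],[[0,0,0],[0,0,0],1]]'
```

```text
time_s: 18.25
tcp_pos: [0.4446, 0.2326, 0.19]
eef_rot: [180.0, -0.0, -72.0]
contact_force: [-3.8, -1.4, 0.1]
gripper_width: 0.0073
gripper_force: 40.0
time_s: 18.55
tcp_pos: [0.4448, 0.2326, 0.1894]
eef_rot: [-180.0, 0.0, -72.0]
contact_force: [-2.8, -0.7, 0.7]
gripper_width: 0.0071
gripper_force: 40.0
```

```bash
for i in 1; do python3 -m crank '[[[0,0,0],[0,0,0.06],1],[[0,0,0],[0,0,0],1],[[0,0,0],[0,0,0],1]]'; done; python3 -m crank '[[[0,0,0],[0,0,0.05],1],[[0,0,0],[0,0,0],1],[[0,0,0],[0,0,0],1]]'
```

```text
time_s: 18.85
tcp_pos: [0.4448, 0.2327, 0.1888]
eef_rot: [-180.0, 0.0, -72.0]
contact_force: [-2.3, -0.1, 0.3]
gripper_width: 0.0074
gripper_force: 40.0
time_s: 19.15
tcp_pos: [0.4447, 0.2327, 0.1882]
eef_rot: [-180.0, 0.0, -72.0]
contact_force: [-2.1, -0.6, 0.9]
gripper_width: 0.0072
gripper_force: 40.0
```

```bash
python3 -m crank '[[[0,0,0],[0,0,0.05],1],[[0,0,0],[0,0,0],1],[[0,0,0],[0,0,0],1]]'; python3 -m crank '[[[0,0,0],[0,0,0.04],1],[[0,0,0],[0,0,0],1],[[0,0,0],[0,0,0],1]]'
```

```text
time_s: 19.45
tcp_pos: [0.4447, 0.2327, 0.1877]
eef_rot: [180.0, -0.0, -72.0]
contact_force: [-2.3, -0.7, 0.5]
gripper_width: 0.0075
gripper_force: 40.0
time_s: 19.75
tcp_pos: [0.4447, 0.2327, 0.1873]
eef_rot: [180.0, 0.0, -72.0]
contact_force: [-2.8, -1.0, 2.1]
gripper_width: 0.0072
gripper_force: 40.0
```

```bash
python3 -m crank '[[[0,0,0],[0,0.1,0],1],[[0,0,0],[0,0.1,0],1],[[0,0,0],[0,0,0],1],[[0,0,0],[0,0,0],1],[[0,0,0],[0,0,0],1]]' 10; python3 -m crank '[[[0,0,0],[0,0,0],0.75],[[0,0,0],[0,0,0],0.7],[[0,0,0],[0,0,0],0.6],[[0,0,0],[0,0,0],0.5],[[0,0,0],[0,0,0],0.5],[[0,0,0],[0,0,0],0.5],[[0,0,0],[0,0,0],0.5],[[0,0,0],[0,0,0],0.5]]'
```

```text
time_s: 20.25
tcp_pos: [0.4428, 0.232, 0.1873]
eef_rot: [180.0, -0.0, -72.0]
contact_force: [-2.0, -1.7, 0.5]
gripper_width: 0.0078
gripper_force: 10.0
time_s: 21.05
tcp_pos: [0.4429, 0.2321, 0.1874]
eef_rot: [-180.0, 0.0, -72.0]
contact_force: [-0.6, 0.0, 0.5]
gripper_width: 0.022
gripper_force: 0.0
```

Released. I'll rise straight up, back away and look.

```bash
python3 -m crank '[[[0,0,0],[0,0,-0.5],0.5],[[0,0,0],[0,0,-1],0.5],[[0,0,0],[0,0,-2],0.5],[[0,0,0],[0,0,-4],0.5],[[0,0,0],[0,0,-4],0.5],[[0,0,0],[4,4,0],0.5],[[0,0,0],[4,4,0],0.5],[[0,0,0],[0,0,0],0.5]]'; python3 - <<'E'
from h import *
from plant import r
r.get_state()
c=r.capture("scene");np.savez('/tmp/s7.npz',**c);a=c["color"][160:260,140:240];c2=r.capture("side");b=c2["color"][125:225,205:305]
w=cloud(c);
cv2.imwrite('pics/s7.png',np.hstack([cv2.resize(x,(400,400),interpolation=cv2.INTER_CUBIC) for x in(a,b)])[:,:,::-1])
E
```

```text
time_s: 21.85
tcp_pos: [0.3951, 0.1393, 0.304]
eef_rot: [-179.9, 0.1, -72.1]
contact_force: [0.9, 0.6, 1.1]
gripper_width: 0.0223
gripper_force: 0.0
```

View pics/s7.png

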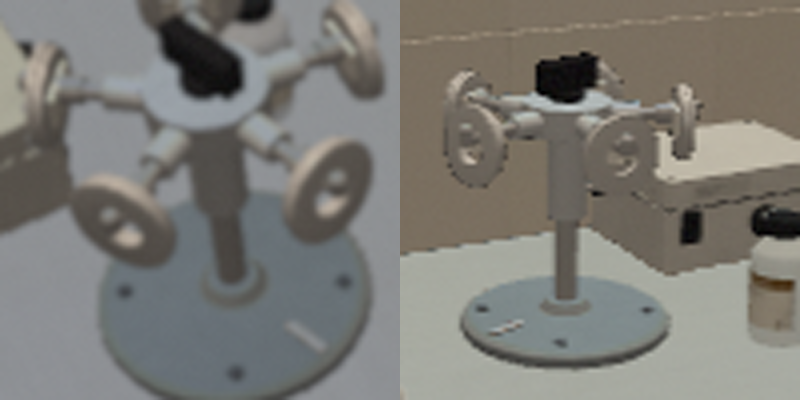

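The left half shows the loose ring hanging at (328,190) like its neighbours. The tip shows through its hole, and the hook is above the mark at (305,335). Handing in.

```bash
python3 -c "
from plant import r
print(r.close_job())"
```

```text
the job is handed in; nothing more can be done
None
```

I turned the carousel until the empty hook faced the front mark, then hung the loose ring on it behind the tip and against the keeper; the final pictures show it hanging upright, and I handed the job in at about 22 s with low contact forces throughout.

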